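# Hold an egg over the candling lamp with tongs

## Robot

A 6-joint arm with a two-finger parallel gripper is mounted at the origin on a cart in front of the work surface, level with it; the furniture and walls round the work are solid. World frame = base frame: x ahead of the robot, y to its left, z up, the work surface at z = 0. Lengths are in m, angles in degrees, forces in N, time in s.
With the tool pointing down it reaches from about 0.375 to 0.9 m from the base axis. Payload 3.1 kg.
Tool frame: the origin (TCP) lies on the centre line of the jaws, within the pads' length; the fingertips stand 17 mm ahead of it and the grasp point (between the pads) lies 2 mm behind it; z points along the fingers, y is the line along which they close (so a half turn about z gives the same grasp; the last joint's range is limited). The gripper opens to 87 mm and grips with 3 to 60 N. Pads are 19 mm wide; open, the fingers measure 117 mm over their backs; the gripper's body (75 mm by 190 mm) begins 51 mm behind the grasp point.
Start: joints at [65.919, 30.224, 82.088, -0, 67.689, -10.227], TCP at [0.15, 0.607, 0.24] pointing down, gripper open.
Joint ranges: [-176.69, 176.69], [-43.24, 126.21], [12.49, 139.97], [-82, 262], [0, 151.66], [-163.58, 163.58]. Speed limits (degrees/s): [159.86, 159.86, 180, 180, 180, 180].

## Interface

Orientations are given as a 3x3 rotation matrix whose columns are the frame's x, y, z axes.
In Python, from rig import bot, imaging, finder gives the robot as it stands. The module is installed in compiled form; this text tells all that it offers.
- The arm moves only by the tool play_rows, never from a script. Its argument "motion" is a list that holds one entry, the list of rows, each a list of 6 numbers: the shift along the tool's x, y, z in fractions of the full range, 1 being 0.3 m, then the turn, a rotation vector about the tool's x, y, z in shares of 2 rad (1.0 is 2 rad). In form: [[[dx, dy, dz, wx, wy, wz], ...]]. A call has 1 to 8 rows; each row is the pose to reach, as a shift and turn from the pose commanded when the call began, along the tool's axes at that moment; what a row does not reach only later rows make up. A row lasts 1/12 s, in which the tool goes at most 41.7 mm and 7.16 degrees, less where a joint would pass 70% of its speed; a pose out of reach is approached as far as the arm can. Shift and turn numbers lie between -1 and 1, and a call with a number outside is refused. A call with a gripper value outside its range is refused whole. "fingers" is the finger opening in m, from 0 to 0.087, set as the call begins (left out, the last holds). The fingers move at their own pace and stop on an object; the grip force is fixed at half the most. Time passes only in rows, so rows that repeat a pose let the fingers close. It gives the time, the measured TCP pose, the force, the opening and the grip force at its end, in the units of the state.
- bot.read_state(): the state, without advancing time (a new reading comes with each control period).
- imaging.capture(name): name is "side" or "top"; returns a dict with "frame" (420x560x3 uint8, red, green, blue), "camera_matrix" (3x3 intrinsics, pixels), "k1" (the pictures are not rectified: a ray, as slopes to the right and down, at radius r is drawn at 1 + k1 r^2 times it, then the intrinsics apply), "R" (3x3) and "t" (3): a world point X has camera coordinates R X + t. Camera axes: x right, y down, z forward; pixel columns grow to the right and rows downward; lengths in m; the calibration is good to about 2 mm. A picture is of the moment at which its call begins. There is no depth.
- bot.hand_in(): hands the job in; it is judged then, once.
Trained networks look in the newest picture that a camera, given by its name, has taken for a name from the list of things; names that differ only in an ending like _2 or _b are one class to them, and where a whole thing is asked for, a point or a joint stands for the part that bears it (a point fixed in the world has none). Each returns a list of dicts, best first, with "confidence" (0 to 1); they miss things now and then, are a little off and sometimes report something else, mostly with a low value. They report only what shows in the picture. A call takes as long as a camera call. They do not tell look-alikes from the thing itself.
- finder.recognise(camera, name): "at" ([x, y, z] in m, in world coordinates, good to about 4 mm: the middle of the surface that is visible of it).
- finder.outline_of(camera, name): "pixels" (420x560 bool, what is visible of it).
The state is a dict: "time_s": time; "joint_positions": joint angles; "qvel": joint speeds; "tau": joint torques, N m; "position": TCP position; "tcp_rot": TCP orientation; "force": force on the tool from outside, world axes, zero at the start; "moment": the same for the moment, N m; "opening": opening from 0.0 (shut) to 1.0 (fully open); "grasp_force": force on a finger pad.
Only numpy, scipy, OpenCV 4.12 (cv2) and the standard library are available. Lean on these libraries where they do the work, as an engineer would, in place of code of your own. Each camera call takes 0.05 s, during which the arm holds its last target. There are 200 camera calls.

## Task

Pick up the spring tongs, close their jaws gently round the egg that stands in its egg cup, and lift it out without the robot's own fingers touching the egg. Carry it to the candling lamp and hold it still, centred over the lamp's mouth and two to three centimetres clear of it, without touching the lamp and leaving the other things where they stand. Finish there, still holding the tongs closed on the egg.

Things in the scene. Friction and masses are not known exactly. Their poses are not given: they have to be found in the camera images.
- tongs: Steel spring tongs lying flat, jaws away from the robot: 198 mm long, two upright strips 18 mm high (20 at the plates) and 3 mm thick, joined by a round pivot boss (24 mm across). Origin on the underside, midway between the two arms' grip plates; x points along the centre line to the jaws, z up. Pivot 75 mm behind the origin, middle of the jaws 92 mm ahead of it. Mass 90 g.
- tongs_grip (a point): Point midway between the tongs' two dark rubber grip plates, 10 mm above the underside: where to pinch, along the tongs' y. The plates reach 30 mm ahead of and behind it and measure 50 mm over their outer faces when open, 34 mm (and then parallel) when the jaws are closed on the egg.
- tongs_arm (a joint): Closing angle of the tongs' -y arm about the pivot: 0 = fully open (a stop; so it starts), about 0.21 on the egg, 0.33 rad at most. A preloaded spring holds it open: pinching the grip plates takes 6 N to start closing, 7.5 N at the egg; so a pinch of 3 to 5 N carries the tongs open, and about 20 N presses each jaw on the egg with about 6 N. The egg stands up to 20 N a jaw.
- jaw_left (a point): Inner corner of the jaw on the tongs' +y side, 10 mm above the underside. Each jaw is a shallow V in plan, hollow side inward, 18 mm high and 33 mm long. Open, the two corners are 82 mm apart and the inner edges leave a gap of about 65 mm; closed on the egg the corners are about 46 mm apart. The egg belongs midway between the corners.
- jaw_right (a point): The same corner of the jaw on the tongs' -y side.
- egg: White egg, rigid, 56 mm tall and 43 mm across, about 58 g, standing with its blunt end down in the egg cup. Origin at its lowest point (about 13 mm above the surface at the start), z along the egg's length.
- egg_middle (a point): Centre of the egg at its widest height, 24 mm above its lowest point: the height at which to close the jaws (about 37 mm above the surface at the start; a few mm higher keeps the jaws clear of the cup).
- egg_cup: Squat white egg cup that holds the egg, 20 mm tall, rim 50 mm and foot 60 mm across, loose. Origin at the centre of its underside.
- empty_cup: A second, equal egg cup without an egg, near the front edge, right of the block heater (103 mm tall, on the left of the surface): to be left alone.
- lamp: Grey round candling lamp, fixed, 72 mm across at the foot and 48 mm at the top, 58 mm tall, with a dark rubber mouth facing up. Origin at the centre of its underside. It and the egg cup stand left and right of the tongs, either way round.
- lamp_mouth (a point): Centre of the lamp's mouth, at its top, 58 mm above the surface.
- dropper: Small brown dropper bottle with a white cap, 25 mm across and 74 mm tall, behind the tongs: to be left alone. Behind it along the back edge stand taller things, fixed: cartons, bottles and, at the far left, a kitchen roll (228 mm).
- cap_dish: Flat clear dish with caps, 90 mm across and 14 mm tall, fixed, at the front right.
Mind the look-alikes: they are no part of the job. What is shaped like the lamp but orange is not meant.

How it is judged (in metres and radians):
On the way, in this order (a step that is already met when the one before it is completed fails the run):
1. the tongs are gripped and lifted off the surface, the egg still in its cup (contact force between the fingers and tongs above 1 N and height (world z) of tongs above 0.01 m and distance of egg from where it was at the start of the episode below 0.02 m), for 0.2 s.
2. the egg is gripped in the tongs and lifted out of its cup (contact force between tongs and egg above 0.5 N and height (world z) of egg_middle above 0.065 m and contact force between egg and egg_cup below 0.05 N and value of joint tongs_arm above 0.1 rad), for 0.2 s.
At the end, for the whole second after the job is handed in: For the last second: fingers hold the tongs, the tongs alone hold the egg (over 0.5 N, joint over 0.1 rad), egg middle within 15 mm of the lamp axis, its lowest point 6 to 50 mm above the mouth, lamp untouched, egg slower than 20 mm/s, egg cup upright (contact force between the fingers and tongs above 1 N and contact force between tongs and egg above 0.5 N and value of joint tongs_arm above 0.1 rad and horizontal distance between egg_middle and lamp_mouth below 0.015 m and z of egg in the frame of lamp_mouth between 0.006 and 0.05 m and contact force between each of egg, tongs, the arm and lamp below 0.05 N and linear speed of egg below 0.02 m/s and angle between egg_cup's own z axis and vertical below 0.2 rad); the arm keeps its last pose, push and grip.
It fails at once if the robot's own fingers or arm touch the egg (contact force between any of the fingers, the arm and egg above 0.2 N).
It fails at once if the egg is crushed (over 40 N from the two jaws together) (contact force between tongs and egg above 40 N).
It fails at once if the lamp is touched hard (over 2 N) (contact force between any of egg, tongs, the arm and lamp above 2 N).
It fails at once if a bystander is moved more than 25 mm (distance of any of empty_cup, dropper from where it was at the start of the episode above 0.025 m).
It also fails if it takes over 51 s, if anything falls off the work surface, if the arm or the gripper's body presses on something with over 40 N, if the wrist force passes 120 N, or if a joint passes its speed limit or range.

## Working session

There is one attempt and no reset: what is moved stays moved. The work goes in short steps, Python scripts to look and compute and a tool call to move; the robot and the scene stay as the last step left them, time stands still between calls to the robot, and variables do not carry over. Pictures are saved under pics/ and viewed, at most 10 in all, crops included, and the job is handed in when it is done.

Besides the shell and the picture viewer there is one more tool, called by a JSON object that holds its "api" and its "payload". play_rows: Moves the arm, as the interface text tells. Its arguments: {"type":"object","properties":{"motion":{"type":"array"},"fingers":{"type":"number"}},"required":["motion"]}

```bash
mkdir -p pics; cat > h.py <<'E'
import numpy as np, cv2
from rig import bot, imaging, finder
def cap(n,f=None):
    c=imaging.capture(n)
    if f: cv2.imwrite('pics/'+f,c['frame'][:,:,::-1])
    return c
def proj(c,X):
    p=np.asarray(c['R'])@np.asarray(X,float)+np.asarray(c['t']); s=p[:2]/p[2]; s=s*(1+c['k1']*(s@s))
    K=np.asarray(c['camera_matrix']); return K[:2,:2]@s+K[:2,2]
def back(c,px,z):
    K=np.asarray(c['camera_matrix']); d=np.linalg.solve(K[:2,:2],np.asarray(px,float)-K[:2,2]); s=d.copy()
    for _ in range(20): s=d/(1+c['k1']*(s@s))
    R=np.asarray(c['R']); o=-R.T@np.asarray(c['t']); v=R.T@np.r_[s,1]
    return o+v*(z-o[2])/v[2]
E
python3 - <<'E'
from h import *
np.set_printoptions(precision=4,suppress=True)
print(bot.read_state())
for n in('top','side'):
    c=cap(n,n+'1.png'); print(n,-np.asarray(c['R']).T@c['t'])
    for k in('tongs','tongs_grip','jaw_left','jaw_right','egg','egg_cup','empty_cup','lamp','lamp_mouth','dropper'):
        r=finder.recognise(n,k)
        print(k,[(np.round(q['at'],4).tolist(),round(float(q['confidence']),2),np.round(proj(c,q['at'])).tolist()) for q in r[:4]])
E
```

```text
{'time_s': 0.0, 'joint_positions': array([ 65.9206,  30.279 ,  82.1587,  -0.0013,  67.6913, -10.2273]), 'qvel': array([-0.06  , -0.0177,  0.0149,  0.0255,  0.0708, -0.0299]), 'tau': array([  0.001 , -44.0043, -17.6594,   0.0635,   0.0581,  -0.0002]), 'position': array([0.1493, 0.6062, 0.2386]), 'tcp_rot': array([[-0.9709,  0.2394, -0.0009],
       [ 0.2394,  0.9709, -0.0021],
       [ 0.0004, -0.0022, -1.    ]]), 'force': array([-0.053 , -0.2079,  0.6169]), 'moment': array([ 0.0185, -0.0203,  0.0251]), 'grasp_force': 0.0, 'opening': 0.9977673361742532}
top [ 0.2797 -0.1466  1.0159]
tongs [([0.4217, -0.1638, 0.0228], 0.81, [282.0, 264.0])]
tongs_grip [([0.4225, -0.1693, 0.019], 0.97, [284.0, 264.0])]
jaw_left [([0.4214, -0.1711, 0.0214], 0.76, [285.0, 264.0])]
jaw_right [([0.449, -0.2141, 0.0236], 0.69, [305.0, 247.0])]
egg [([0.5634, -0.3555, 0.0586], 0.8, [368.0, 177.0]), ([0.5867, -0.0073, 0.047], 0.29, [192.0, 191.0]), ([0.6288, -0.181, 0.0442], 0.28, [276.0, 160.0])]
egg_cup [([0.5538, -0.3464, 0.005], 0.59, [361.0, 190.0])]
empty_cup [([0.368, 0.0063, 0.0051], 0.86, [199.0, 304.
[... 358 characters left out ...]
 248.0])]
tongs_grip [([0.4362, -0.1609, 0.0095], 0.56, [306.0, 251.0])]
jaw_left [([0.4358, -0.1624, 0.0117], 0.62, [307.0, 250.0])]
jaw_right [([0.4437, -0.2063, 0.0083], 0.93, [313.0, 237.0]), ([0.4368, -0.1629, 0.0121], 0.74, [306.0, 249.0])]
egg [([0.5618, -0.3453, 0.0481], 0.69, [292.0, 172.0])]
egg_cup [([0.5603, -0.3461, 0.0071], 0.54, [293.0, 189.0])]
empty_cup [([0.3708, 0.0183, 0.009], 0.96, [292.0, 333.0]), ([0.4341, -0.1604, 0.0112], 0.62, [307.0, 251.0])]
lamp [([0.5839, 0.0111, 0.0366], 0.72, [178.0, 269.0]), ([0.4718, 0.0088, 0.0378], 0.63, [237.0, 291.0])]
lamp_mouth [([0.4721, 0.0094, 0.0387], 0.72, [236.0, 291.0])]
dropper [([0.627, -0.1716, 0.0356], 0.56, [221.0, 208.0])]
```

```bash
python3 - <<'E'
import cv2
a=cv2.imread('pics/top1.png')
cv2.imwrite('pics/top1c.png',cv2.resize(a[130:330,160:427],None,fx=3,fy=3,interpolation=cv2.INTER_CUBIC)[:600,:800])
E
```

```text
(no output)
```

View pics/top1c.png

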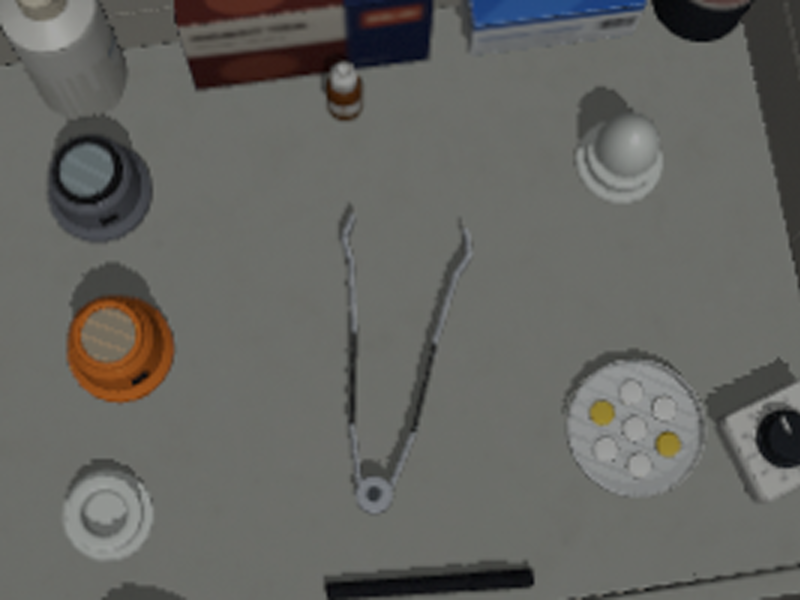

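View pics/side1.png

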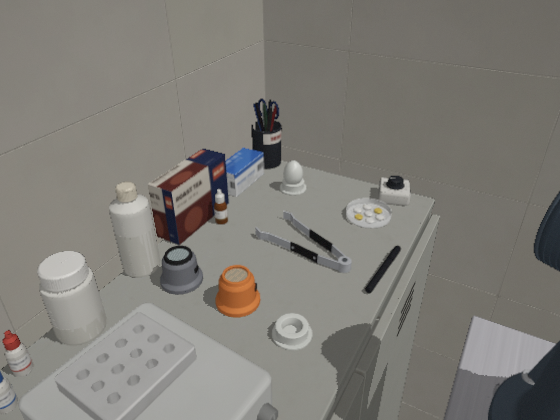

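The top view shows two lamps. Grey is at about (193,190) with its mouth at (189,187), and orange is at (198,244). The description says grey, so the target is the far one, at x≈0.585. The tongs' pivot is at (285,295) and the jaws are at (276,207) and (317,211). The egg in its cup is at (368,177), to the right. The enlarged crop confirms the lamp's colour and the egg.

```bash
cat > m.py <<'E'
from h import *
from scipy.optimize import least_squares
np.set_printoptions(precision=4,suppress=True)
def mask(cam,name,near):
    r=[q for q in finder.outline_of(cam,name) if q['pixels'].any()]
    r=[(np.hypot(*(np.argwhere(q['pixels']).mean(0)[::-1]-near)),q) for q in r]
    return min(r,key=lambda a:a[0])[1]['pixels'] if r else None
def tri(obs,x0):
    s=least_squares(lambda X:np.concatenate([proj(c,X)-p for c,p in obs]),x0); return s.x,s.fun
E
python3 - <<'E'
from m import *
T=cap('top');S=cap('side')
cr=lambda a,b:(a/3+160-.33,b/3+130-.33)
P=back(T,cr(374,494),.019);L=back(T,cr(347,232),.018);R=back(T,cr(470,243),.018)
gl=back(T,cr(352,378),.02);gr=back(T,cr(425,388),.02)
print('pivot',P,'L',L,'R',R,'plates',gl,gr,'mid',(gl+gr)/2)
J=(L+R)/2;d=(J-P)[:2];print('len',np.hypot(*d),'corners',np.hypot(*(L-R)[:2]),'yaw',np.degrees(np.arctan2(d[1],d[0])),'origin',P[:2]+d*75/167)
for n,pt,ps in(('egg',(368,177),(292,172)),('lamp',(193,190),(178,269)),('egg_cup',(361,190),(293,189))):
    ob=[]
    for cam,c,p in(('top',T,pt),('side',S,ps)):
        m=mask(cam,n,p)
        if m is None: print(n,cam,'none');continue
        yx=np.argwhere(m);ce=yx.mean(0)[::-1];ob.append((c,ce));print(n,cam,m.sum(),ce,yx.min(0),yx.max(0))
    if len(ob)==2: print(n,*tri(ob,[.57,-.2,.04]))
print('mouth',back(T,cr(87,170),.058), 'side', back(S,(179.5,255),.058))
E
```

```text
pivot [ 0.3637 -0.161   0.019 ] L [ 0.539  -0.1671  0.018 ] R [ 0.5202 -0.2475  0.018 ] plates [ 0.4404 -0.1571  0.02  ] [ 0.4273 -0.2034  0.02  ] mid [ 0.4339 -0.1802  0.02  ]
len 0.17226331269758668 corners 0.08261738654230291 yaw -15.608399065102766 origin [ 0.4382 -0.1818]
egg top 330 [368.6667 178.6455] [169 359] [189 378]
egg side 395 [292.9038 172.7165] [160 283] [185 303]
egg [ 0.5665 -0.3596  0.0385] [-0.0732 -0.1363  0.1642  0.0394]
lamp top 934 [192.2516 192.1681] [175 176] [208 210]
lamp side 1573 [179.7978 271.3744] [247 160] [294 202]
lamp [ 0.5944 -0.0031  0.0169] [-0.248  -0.3685  0.3469  0.1043]
egg_cup top 284 [363.331  188.0176] [173 352] [196 380]
egg_cup side 284 [292.5246 187.6937] [180 280] [194 305]
egg_cup [ 0.5599 -0.3514  0.0058] [-0.5953 -1.1217  1.3234  0.3131]
mouth [ 0.5935 -0.0035  0.058 ] side [0.5867 0.0005 0.058 ]
```

The manual's scale: shifts go in shares of 0.3 m and turns go in shares of 2 rad. Converting my numbers, -0.248 m / 0.3 = -0.8267, -0.217 m / 0.3 = -0.7233.

{"api": "play_rows", "payload": {"motion": [[[-0.1033,-0.0767,0,0,0,0],[-0.2067,-0.15,0,0,0,0],[-0.31,-0.2267,0,0,0,0],[-0.4133,-0.3,0,0,0,0],[-0.5167,-0.3767,0,0,0,0],[-0.62,-0.45,0,0,0,0],[-0.7233,-0.5267,0,0,0,0],[-0.8267,-0.6,0,0,0,0]]], "fingers": 0.087}}

```text
time_s: 2.17
position: [0.3482, 0.3711, 0.2398]
tcp_rot: [[-0.971, 0.239, 0.0], [0.239, 0.971, 0.0], [-0.0, 0.0, -1.0]]
force: [0.8, 0.3, -0.3]
opening: 0.998
grasp_force: 0.0
```

```bash
cat >> h.py <<'E'
def off(target,yaw):
    """tool-frame shift to target and turn about tool z (deg) so that tool -x heads along yaw (deg)"""
    s=bot.read_state();R=s['tcp_rot'];d=R.T@(np.asarray(target)-s['position'])
    y=np.degrees(np.arctan2(-R[1,0],-R[0,0]));w=-((yaw-y+180)%360-180)
    print('t',s['time_s'],'pos',s['position'].round(4),'yaw',y.round(2),'z',R[:,2].round(3),'F',s['force'].round(1),'open',round(s['opening']*.087,4),'gf',s['grasp_force'],'-> shift',d.round(4),'wz',w.round(2))
E
python3 - <<'E'
from h import *
off([.436,-.181,.12],-15.6)
# lamp fit by silhouette extents
from m import *
T=cap('top');S=cap('side')
def hull(c,xy,rings):
    a=np.linspace(0,2*np.pi,60);q=np.array([proj(c,[xy[0]+r*np.cos(t),xy[1]+r*np.sin(t),z]) for r,z in rings for t in a]);return np.r_[q.min(0),q.max(0)]
for n,rings,pt,ps,x0 in(('lamp',[(.036,0),(.024,.058)],(193,190),(178,269),[.59,0]),('egg',[(.0215*np.sin(t),.013+.028-.028*np.cos(t)) for t in np.linspace(.6,3.14,12)],(368,177),(292,172),[.566,-.36])):
    M=[]
    for cam,c,p in(('top',T,pt),('side',S,ps)):
        m=mask(cam,n,p)
        if m is None: continue
        yx=np.argwhere(m);b=np.r_[yx.min(0)[::-1]-.5,yx.max(0)[::-1]+.5];M.append((c,b))
        s=least_squares(lambda x:hull(c,x,rings)-b,x0,diff_step=1e-3);print(n,cam,s.x,s.fun)
    s=least_squares(lambda x:np.concatenate([hull(c,x,rings)-b for c,b in M]),x0,diff_step=1e-3);print(n,s.x,s.fun)
E
```

```text
t 2.1667 pos [0.3482 0.3711 0.2398] yaw -13.84 z [ 0.  0. -1.] F [ 0.8  0.3 -0.3] open 0.0868 gf 0.0 -> shift [-0.2173 -0.5151  0.1197] wz 1.76
lamp top [ 0.5948 -0.0022] [ 0.2581 -1.3154 -0.2613  1.3459]
lamp [ 0.5948 -0.0022] [ 0.2581 -1.3154 -0.2613  1.3459]
egg top [ 0.5657 -0.3587] [ 0.1134 -0.0899 -0.1124  0.0907]
egg side [ 0.5658 -0.3554] [ 0.1382 -0.1397 -0.1381  0.1385]
egg [ 0.5661 -0.3579] [-0.2933 -0.2392 -0.5237 -0.0586  0.5598 -0.6479  0.2464 -0.4113]
```

Converted, -0.27 m / 0.3 = -0.9, -0.14 m / 0.3 = -0.4667, 1.8 degrees / 114.5916 = 0.0157.

{"api": "play_rows", "payload": {"motion": [[[-0.0567,-0.11,0,0,0,0],[-0.1167,-0.2233,0,0,0,0.0044],[-0.1733,-0.3367,0,0,0,0.0087],[-0.2333,-0.45,0,0,0,0.0157],[-0.29,-0.5633,0,0,0,0.0157],[-0.35,-0.6733,0,0,0,0.0157],[-0.4067,-0.7867,0,0,0,0.0157],[-0.4667,-0.9,0,0,0,0.0157]]]}}

```text
time_s: 3.13
position: [0.4183, 0.077, 0.2397]
tcp_rot: [[-0.964, 0.267, 0.0], [0.267, 0.964, 0.0], [-0.0, 0.0, -1.0]]
force: [0.9, 0.7, 0.0]
opening: 1.0
grasp_force: 0.0
```

Converted, -0.243 m / 0.3 = -0.81, -0.225 m / 0.3 = -0.75.

{"api": "play_rows", "payload": {"motion": [[[-0.0333,-0.1,0.0333,0,0,0],[-0.0667,-0.2,0.0667,0,0,0],[-0.1,-0.3167,0.1,0,0,0],[-0.1333,-0.4333,0.1333,0,0,0],[-0.1667,-0.55,0.1667,0,0,0],[-0.2,-0.6667,0.2167,0,0,0],[-0.2267,-0.75,0.2667,0,0,0],[-0.2333,-0.81,0.3333,0,0,0]]]}}

```text
time_s: 3.8
position: [0.4231, -0.1785, 0.1397]
tcp_rot: [[-0.963, 0.269, 0.005], [0.269, 0.963, -0.004], [-0.006, -0.002, -1.0]]
force: [0.5, 0.1, -0.1]
opening: 1.003
grasp_force: 0.0
```

```bash
python3 - <<'E'
from h import *
off([.436,-.181,.02],-15.6)
for n in('top','side'):cap(n,n+'2.png')
E
```

```text
t 3.8 pos [ 0.4231 -0.1785  0.1397] yaw -15.6 z [ 0.005 -0.004 -1.   ] F [ 0.5  0.1 -0.1] open 0.0872 gf 0.0 -> shift [-0.0124  0.0013  0.1198] wz 0.0
```

Converted, 0.119 m / 0.3 = 0.3967, 0.02 m / 0.3 = 0.0667.

{"api": "play_rows", "payload": {"motion": [[[-0.02,0,0.0667,0,0,0],[-0.04,0.0033,0.15,0,0,0],[-0.04,0.0033,0.2167,0,0,0],[-0.04,0.0033,0.2833,0,0,0],[-0.04,0.0033,0.3333,0,0,0],[-0.04,0.0033,0.3733,0,0,0],[-0.04,0.0033,0.3967,0,0,0],[-0.04,0.0033,0.3967,0,0,0]]]}}

```text
time_s: 4.57
position: [0.4323, -0.1763, 0.0199]
tcp_rot: [[-0.964, 0.267, -0.002], [0.267, 0.964, 0.001], [0.002, 0.001, -1.0]]
force: [0.2, 0.7, 0.1]
opening: 1.003
grasp_force: 0.0
```

```bash
python3 - <<'E'
from h import *
off([.436,-.181,.02],-15.6)
T=cap('top');S=cap('side')
a=cv2.resize(T['frame'][170:310,200:400],(800,560),interpolation=cv2.INTER_CUBIC)[:, :, ::-1]
b=cv2.resize(S['frame'][180:290,220:380],(800,550),interpolation=cv2.INTER_CUBIC)[:, :, ::-1]
cv2.imwrite('pics/g3.png',cv2.resize(np.vstack([a,b]),(432,600)))
E
```

```text
t 4.5667 pos [ 0.4323 -0.1763  0.0199] yaw -15.51 z [-0.002  0.001 -1.   ] F [0.2 0.7 0.1] open 0.0873 gf 0.0 -> shift [-0.0048 -0.0036 -0.0001] wz 0.09
```

View pics/g3.png

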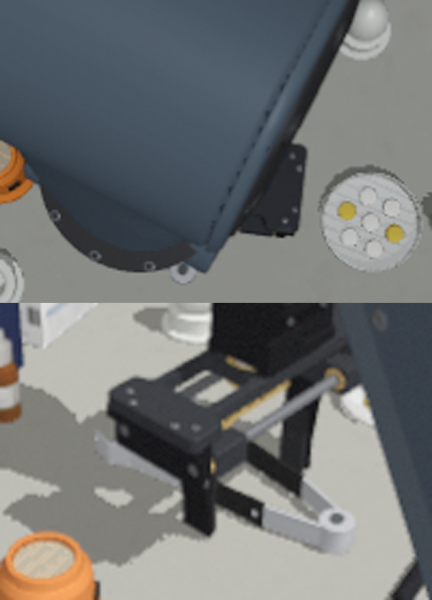

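The side view shows the open fingers straddling the dark grip plates. I'll make a small correction and close part-way.

{"api": "play_rows", "payload": {"motion": [[[-0.01,-0.01,0,0,0,0],[-0.0133,-0.0133,0,0,0,0],[-0.0133,-0.0133,0,0,0,0],[-0.0133,-0.0133,0,0,0,0]]]}}

```text
time_s: 5.0
position: [0.4354, -0.1836, 0.0211]
tcp_rot: [[-0.963, 0.27, 0.001], [0.27, 0.963, -0.001], [-0.001, -0.0, -1.0]]
force: [-0.6, -0.4, 0.0]
opening: 1.003
grasp_force: 0.0
```

{"api": "play_rows", "payload": {"motion": [[[0,0,0,0,0,0],[0,0,0,0,0,0],[0,0,0,0,0,0],[0,0,0,0,0,0],[0,0,0,0,0,0],[0,0,0,0,0,0]]], "fingers": 0.048}}

```text
time_s: 5.5
position: [0.435, -0.183, 0.0205]
tcp_rot: [[-0.963, 0.27, -0.0], [0.27, 0.963, 0.0], [0.0, 0.0, -1.0]]
force: [0.5, -0.5, 0.2]
opening: 0.631
grasp_force: 0.0
```

```bash
python3 - <<'E'
from h import *
off([.436,-.181,.02],-15.6)
E
```

```text
t 5.5 pos [ 0.435  -0.183   0.0205] yaw -15.65 z [-0.  0. -1.] F [ 0.5 -0.5  0.2] open 0.0549 gf 0.0 -> shift [-0.0005  0.0022  0.0005] wz -0.05
```

{"api": "play_rows", "payload": {"motion": [[[0,0,0,0,0,0],[0,0,0,0,0,0],[0,0,0,0,0,0],[0,0,0,0,0,0],[0,0,0,0,0,0],[0,0,0,0,0,0]]], "fingers": 0.048}}

```text
time_s: 6.0
position: [0.435, -0.1831, 0.0205]
tcp_rot: [[-0.963, 0.27, -0.0], [0.27, 0.963, 0.0], [0.0, 0.0, -1.0]]
force: [-0.1, 0.5, -0.2]
opening: 0.556
grasp_force: 5.6
```

```bash
python3 - <<'E'
from h import *
off([.436,-.181,.02],-15.6)
E
```

```text
t 6.0 pos [ 0.435  -0.1831  0.0205] yaw -15.65 z [-0.  0. -1.] F [-0.1  0.5 -0.2] open 0.0484 gf 5.641139295184985 -> shift [-0.0004  0.0023  0.0005] wz -0.05
```

{"api": "play_rows", "payload": {"motion": [[[0,0,-0.0167,0,0,0],[0,0,-0.04,0,0,0],[0,0,-0.0833,0,0,0],[0,0,-0.1333,0,0,0],[0,0,-0.2,0,0,0],[0,0,-0.2667,0,0,0],[0,0,-0.3333,0,0,0],[0,0,-0.3333,0,0,0]]]}}

```text
time_s: 6.67
position: [0.4367, -0.1842, 0.1241]
tcp_rot: [[-0.963, 0.27, 0.006], [0.27, 0.963, -0.004], [-0.007, -0.003, -1.0]]
force: [0.1, -0.5, -0.5]
opening: 0.556
grasp_force: 5.6
```

```bash
python3 - <<'E'
from h import *
c,s=np.cos(np.radians(-15.6)),np.sin(np.radians(-15.6))
off([.566-.092*c-0.03*c,-.3575-.092*s-.03*s,.12],-15.6)
off([.566-.092*c,-.3575-.092*s,.12],-15.6)
S=cap('side')
cv2.imwrite('pics/g4.png',cv2.resize(S['frame'][120:300,200:440],(800,600),interpolation=cv2.INTER_CUBIC)[:, :, ::-1])
E
```

```text
t 6.6667 pos [ 0.4367 -0.1842  0.1241] yaw -15.64 z [ 0.006 -0.004 -1.   ] F [ 0.1 -0.5 -0.5] open 0.0484 gf 5.6107499718200415 -> shift [-0.0492 -0.1321  0.0048] wz -0.04
t 6.6667 pos [ 0.4367 -0.1842  0.1241] yaw -15.64 z [ 0.006 -0.004 -1.   ] F [ 0.1 -0.5 -0.5] open 0.0484 gf 5.6107499718200415 -> shift [-0.0792 -0.1321  0.005 ] wz -0.04
```

View pics/g4.png

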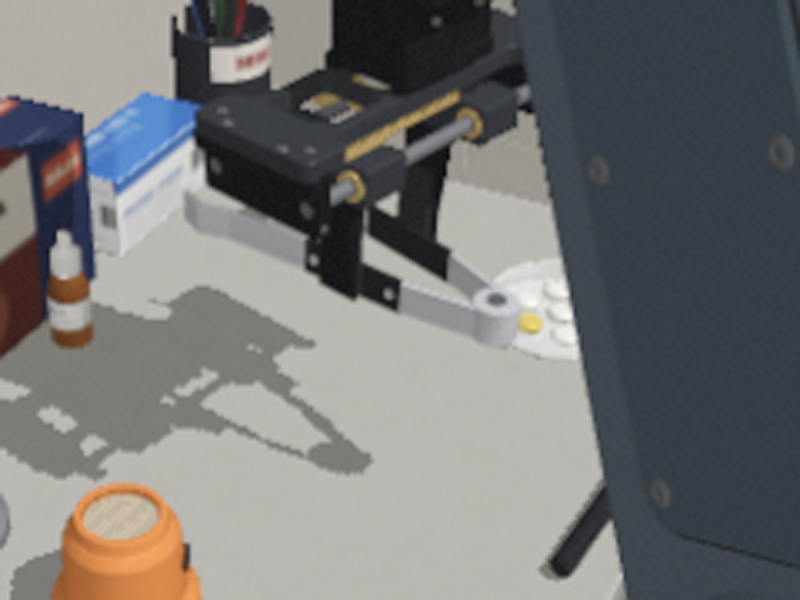

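```bash
python3 - <<'E'
from h import *
S=cap('side');s=bot.read_state();R=s['tcp_rot']
off([.44,-.18,.12],-15.6)
for n,p,z in(('pivot',(200+497*.3,120+300*.3),.122),('jawL',(200+203*.3,120+203*.3),.122)):
    X=back(S,p,z);print(n,X.round(4),'tool',(R.T@(X-s['position'])).round(4))
for k in('tongs','jaw_left','jaw_right'):
    print(k,[(np.round(q['at'],4).tolist(),round(float(q['confidence']),2)) for q in finder.recognise('side',k)[:3]])
E
```

```text
t 6.7667 pos [ 0.4353 -0.1833  0.1215] yaw -15.65 z [ 0.002 -0.001 -1.   ] F [-0.1 -0.2 -1.4] open 0.0482 gf 5.6097791937645525 -> shift [-0.0036  0.0044  0.0015] wz -0.05
pivot [ 0.3629 -0.1614  0.122 ] tool [ 0.0756  0.0015 -0.0007]
jawL [ 0.5351 -0.1737  0.122 ] tool [-0.0935  0.0362 -0.0003]
tongs [([0.4197, -0.1695, 0.1157], 0.61)]
jaw_left [([0.4176, -0.1669, 0.1106], 0.59)]
jaw_right [([0.4176, -0.1998, 0.1087], 0.83)]
```

Converted, -0.132 m / 0.3 = -0.44, -0.12 m / 0.3 = -0.4.

{"api": "play_rows", "payload": {"motion": [[[-0.0267,-0.04,0,0,0,0],[-0.0667,-0.1067,0,0,0,0],[-0.1133,-0.1867,0,0,0,0],[-0.16,-0.2667,0,0,0,0],[-0.2067,-0.34,0,0,0,0],[-0.2467,-0.4,0,0,0,0],[-0.27,-0.44,0,0,0,0],[-0.27,-0.44,0,0,0,0]]]}}

```text
time_s: 7.58
position: [0.4786, -0.3369, 0.1197]
tcp_rot: [[-0.962, 0.272, 0.002], [0.272, 0.962, -0.003], [-0.003, -0.002, -1.0]]
force: [-0.6, 0.1, -1.7]
opening: 0.558
grasp_force: 5.6
```

{"api": "play_rows", "payload": {"motion": [[[0,0,0,0,0,0],[0,0,0,0,0,0]]]}}

```text
time_s: 7.75
position: [0.4764, -0.3309, 0.1195]
tcp_rot: [[-0.963, 0.27, -0.002], [0.27, 0.963, 0.003], [0.003, 0.002, -1.0]]
force: [0.8, 0.4, -0.7]
opening: 0.556
grasp_force: 5.6
```

```bash
python3 - <<'E'
from h import *
off([.4774,-.3327,.05],-15.6)
S=cap('side');T=cap('top')
b=cv2.resize(S['frame'][120:220,220:380],(800,500),interpolation=cv2.INTER_CUBIC)[:, :, ::-1]
a=cv2.resize(T['frame'][120:240,300:460],(800,600),interpolation=cv2.INTER_CUBIC)[:, :, ::-1]
cv2.imwrite('pics/g5.png',cv2.resize(np.vstack([a,b]),(436,600)))
E
```

```text
t 7.75 pos [ 0.4764 -0.3309  0.1195] yaw -15.66 z [-0.002  0.003 -1.   ] F [ 0.8  0.4 -0.7] open 0.0484 gf 5.609138357103802 -> shift [-0.0017 -0.0015  0.0695] wz -0.06
```

View pics/g5.png

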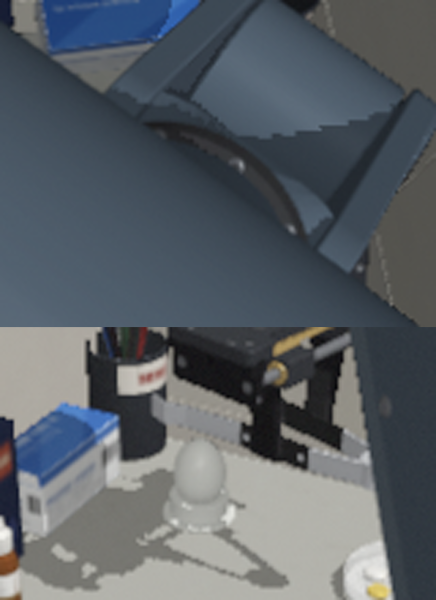

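The side view shows the jaws above the egg (left jaw near (282,146), egg at (293,172)), while the arm hides the top view. I'll check the jaw position numerically, then descend.

```bash
python3 - <<'E'
from m import *
S=cap('side');off([.4774,-.3327,.05],-15.6)
print(back(S,(281.7,146),.119),'expect',.566+.27*.038,-.3575+.963*.038)
print([proj(S,[.566+.27*.038,-.3575+.963*.038,.119])])
m=mask('side','egg',(292,172));yx=np.argwhere(m);print(m.sum(),yx.min(0),yx.max(0))
E
```

```text
t 7.9 pos [ 0.4768 -0.3307  0.1202] yaw -15.6 z [-0.001  0.001 -1.   ] F [ 0.7 -0.6 -0.5] open 0.0483 gf 5.609919494600035 -> shift [-0.0012 -0.0019  0.0702] wz 0.0
[ 0.5727 -0.3194  0.119 ] expect 0.57626 -0.32090599999999997
[array([280.5268, 145.3383])]
392 [161 283] [185 302]
```

Converted, 0.04 m / 0.3 = 0.1333, -0.001 m / 0.3 = -0.0033.

{"api": "play_rows", "payload": {"motion": [[[-0.0033,-0.005,0.02,0,0,0],[-0.0033,-0.005,0.04,0,0,0],[-0.0033,-0.005,0.06,0,0,0],[-0.0033,-0.005,0.08,0,0,0],[-0.0033,-0.005,0.0933,0,0,0],[-0.0033,-0.005,0.1067,0,0,0],[-0.0033,-0.005,0.12,0,0,0],[-0.0033,-0.005,0.1333,0,0,0]]]}}

```text
time_s: 8.62
position: [0.478, -0.3338, 0.0801]
tcp_rot: [[-0.963, 0.27, -0.0], [0.27, 0.963, 0.0], [0.0, 0.0, -1.0]]
force: [0.1, 0.2, -2.0]
opening: 0.557
grasp_force: 5.6
```

Everything is consistent and the tongs touched nothing. Continuing down.

{"api": "play_rows", "payload": {"motion": [[[0,0,0.0167,0,0,0],[0,0,0.0333,0,0,0],[0,0,0.05,0,0,0],[0,0,0.0667,0,0,0],[0,0,0.0833,0,0,0],[0,0,0.0967,0,0,0],[0,0,0.0967,0,0,0],[0,0,0.0967,0,0,0]]]}}

```text
time_s: 9.28
position: [0.4778, -0.3336, 0.0512]
tcp_rot: [[-0.963, 0.27, -0.0], [0.27, 0.963, 0.0], [0.001, 0.0, -1.0]]
force: [-0.6, 0.1, -0.9]
opening: 0.553
grasp_force: 5.6
```

```bash
python3 - <<'E'
from m import *
off([.4774,-.3327,.05],-15.6)
S=cap('side')
m=mask('side','egg',(292,172));yx=np.argwhere(m);print(m.sum(),yx.min(0),yx.max(0))
cv2.imwrite('pics/g6.png',cv2.resize(S['frame'][140:215,240:340],(800,600),interpolation=cv2.INTER_CUBIC)[:, :, ::-1])
E
```

```text
t 9.2833 pos [ 0.4778 -0.3336  0.0512] yaw -15.65 z [-0.  0. -1.] F [-0.6  0.1 -0.9] open 0.0481 gf 5.6101571914041415 -> shift [0.0007 0.0008 0.0012] wz -0.05
67 [172 283] [180 299]
```

View pics/g6.png

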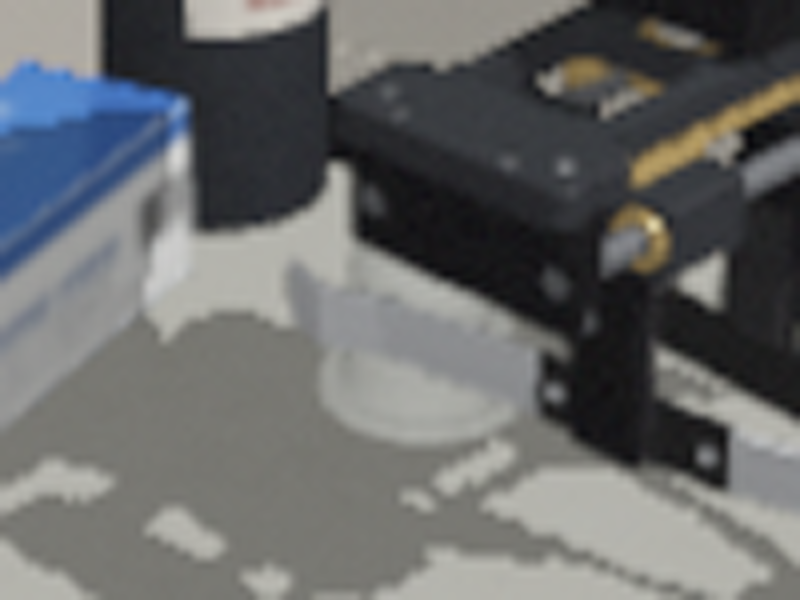

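The left jaw lies beside the egg, above the cup rim, with the egg showing behind it. Nothing has been touched. Closing gently in steps.

{"api": "play_rows", "payload": {"motion": [[[0,0,0,0,0,0],[0,0,0,0,0,0],[0,0,0,0,0,0],[0,0,0,0,0,0]]], "fingers": 0.043}}

```text
time_s: 9.72
position: [0.478, -0.3338, 0.0518]
tcp_rot: [[-0.963, 0.27, 0.0], [0.27, 0.963, -0.0], [-0.0, -0.0, -1.0]]
force: [-0.4, -0.2, -1.0]
opening: 0.5
grasp_force: 5.9
```

{"api": "play_rows", "payload": {"motion": [[[0,0,0,0,0,0],[0,0,0,0,0,0],[0,0,0,0,0,0],[0,0,0,0,0,0]]], "fingers": 0.038}}

```text
time_s: 10.05
position: [0.478, -0.3338, 0.0515]
tcp_rot: [[-0.963, 0.27, -0.0], [0.27, 0.963, 0.0], [0.0, 0.0, -1.0]]
force: [-0.1, 0.7, -1.1]
opening: 0.444
grasp_force: 6.3
```

{"api": "play_rows", "payload": {"motion": [[[0,0,0,0,0,0],[0,0,0,0,0,0],[0,0,0,0,0,0],[0,0,0,0,0,0]]], "fingers": 0.035}}

```text
time_s: 10.38
position: [0.4781, -0.3341, 0.0517]
tcp_rot: [[-0.963, 0.27, 0.0], [0.27, 0.963, -0.001], [-0.001, -0.001, -1.0]]
force: [0.2, -0.9, 0.1]
opening: 0.404
grasp_force: 7.7
```

{"api": "play_rows", "payload": {"motion": [[[0,0,0,0,0,0],[0,0,0,0,0,0],[0,0,0,0,0,0],[0,0,0,0,0,0]]], "fingers": 0.033}}

```text
time_s: 10.72
position: [0.4783, -0.3343, 0.0518]
tcp_rot: [[-0.963, 0.27, 0.001], [0.27, 0.963, -0.001], [-0.001, -0.001, -1.0]]
force: [-0.3, -1.8, 0.1]
opening: 0.388
grasp_force: 21.1
```

A grip force of 21 N at about 34 mm opening means the jaws have closed on the egg. Lifting slowly.

Converted, -0.026 m / 0.3 = -0.0867, -0.02 m / 0.3 = -0.0667.

{"api": "play_rows", "payload": {"motion": [[[0,0,0,0,0,0],[0,0,0,0,0,0],[0,0,-0.0067,0,0,0],[0,0,-0.0167,0,0,0],[0,0,-0.03,0,0,0],[0,0,-0.0467,0,0,0],[0,0,-0.0667,0,0,0],[0,0,-0.0867,0,0,0]]]}}

```text
time_s: 11.38
position: [0.4778, -0.3334, 0.0781]
tcp_rot: [[-0.963, 0.27, -0.0], [0.27, 0.963, 0.0], [0.0, 0.0, -1.0]]
force: [0.2, -0.5, -1.3]
opening: 0.383
grasp_force: 21.4
```

{"api": "play_rows", "payload": {"motion": [[[0,0,-0.02,0,0,0],[0,0,-0.0467,0,0,0],[0,0,-0.08,0,0,0],[0,0,-0.1133,0,0,0],[0,0,-0.1467,0,0,0],[0,0,-0.1667,0,0,0],[0,0,-0.1667,0,0,0],[0,0,-0.1667,0,0,0]]]}}

```text
time_s: 12.05
position: [0.4781, -0.3339, 0.1282]
tcp_rot: [[-0.963, 0.27, 0.001], [0.27, 0.963, -0.001], [-0.001, -0.001, -1.0]]
force: [-0.5, -0.9, -1.5]
opening: 0.386
grasp_force: 21.4
```

```bash
python3 - <<'E'
from m import *
c,s=np.cos(np.radians(-15.6)),np.sin(np.radians(-15.6))
off([.594-.092*c,-.003-.092*s,.13],-15.6)
S=cap('side')
cv2.imwrite('pics/g7.png',cv2.resize(S['frame'][120:210,240:360],(800,600),interpolation=cv2.INTER_CUBIC)[:, :, ::-1])
E
```

```text
t 12.05 pos [ 0.4781 -0.3339  0.1282] yaw -15.65 z [ 0.001 -0.001 -1.   ] F [-0.5 -0.9 -1.5] open 0.0336 gf 21.399850845336914 -> shift [ 0.0697  0.3498 -0.0021] wz -0.05
```

View pics/g7.png

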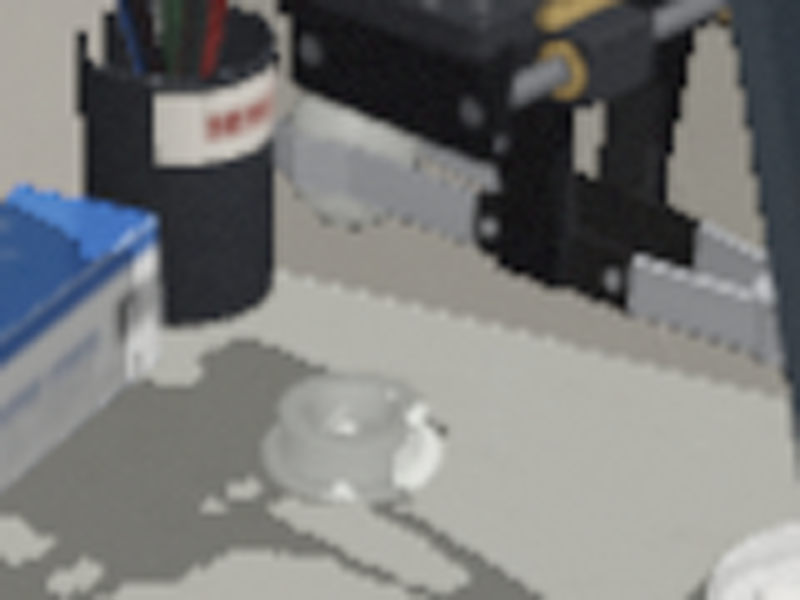

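The egg is out, held in the jaws, and the cup is upright. Moving to the grey lamp.

Converted, 0.13 m / 0.3 = 0.4333, 0.11 m / 0.3 = 0.3667.

{"api": "play_rows", "payload": {"motion": [[[0.0033,0.02,-0.01,0,0,0],[0.01,0.0533,-0.02,0,0,0],[0.02,0.1,-0.0267,0,0,0],[0.0333,0.1667,-0.0333,0,0,0],[0.0467,0.2333,-0.0333,0,0,0],[0.06,0.3,-0.0333,0,0,0],[0.0733,0.3667,-0.0333,0,0,0],[0.0867,0.4333,-0.0333,0,0,0]]]}}

```text
time_s: 12.77
position: [0.4875, -0.1989, 0.1376]
tcp_rot: [[-0.963, 0.269, -0.001], [0.269, 0.963, 0.001], [0.001, 0.001, -1.0]]
force: [0.6, 0.2, -1.1]
opening: 0.384
grasp_force: 21.4
```

Converted, 0.155 m / 0.3 = 0.5167, 0.14 m / 0.3 = 0.4667.

{"api": "play_rows", "payload": {"motion": [[[0.0133,0.0667,0,0,0,0],[0.0267,0.1333,0,0,0,0],[0.04,0.2,0,0,0,0],[0.0533,0.2667,0,0,0,0],[0.0667,0.3333,0,0,0,0],[0.08,0.4,0,0,0,0],[0.0933,0.4667,0,0,0,0],[0.1033,0.5167,0,0,0,0]]]}}

```text
time_s: 13.43
position: [0.4987, -0.0409, 0.1376]
tcp_rot: [[-0.963, 0.268, -0.001], [0.268, 0.963, 0.001], [0.002, 0.001, -1.0]]
force: [-0.4, -0.3, -1.4]
opening: 0.388
grasp_force: 21.4
```

Converted, 0.065 m / 0.3 = 0.2167, 0.062 m / 0.3 = 0.2067.

{"api": "play_rows", "payload": {"motion": [[[0.01,0.0467,0,0,0,0],[0.0167,0.0867,0,0,0,0],[0.0267,0.1267,0,0,0,0],[0.0333,0.16,0,0,0,0],[0.04,0.1867,0,0,0,0],[0.0433,0.2067,0,0,0,0],[0.0433,0.2167,0,0,0,0],[0.0433,0.2167,0,0,0,0]]]}}

```text
time_s: 14.1
position: [0.5052, 0.0225, 0.1376]
tcp_rot: [[-0.963, 0.269, 0.0], [0.269, 0.963, -0.0], [-0.0, 0.0, -1.0]]
force: [0.7, 0.2, -1.6]
opening: 0.385
grasp_force: 21.4
```

```bash
python3 - <<'E'
from m import *
c,s=np.cos(np.radians(-15.6)),np.sin(np.radians(-15.6))
off([.594-.092*c,-.003-.092*s,.1215],-15.6)
S=cap('side');T=cap('top')
for cam,C in(('side',S),('top',T)):
    st=bot.read_state();e=st['position']+.092*np.array([c,s,0]);e[2]-=.0145
    print(cam,'pred egg mid',e,proj(C,e),'mouth proj',proj(C,[.594,-.003,.058]))
    for k in('egg','lamp'):
        for q in finder.recognise(cam,k)[:3]: print(k,q['at'],q['confidence'],proj(C,q['at']))
        for q in finder.outline_of(cam,k)[:3]:
            yx=np.argwhere(q['pixels']);print(' outline',len(yx),yx.mean(0)[::-1],yx.min(0)[::-1],yx.max(0)[::-1])
a=cv2.resize(S['frame'][190:310,110:270],(800,600),interpolation=cv2.INTER_CUBIC)[:, :, ::-1]
b=cv2.resize(T['frame'][120:240,120:280],(800,600),interpolation=cv2.INTER_CUBIC)[:, :, ::-1]
cv2.imwrite('pics/g8.png',cv2.resize(np.vstack([a,b]),(400,600),interpolation=cv2.INTER_AREA))
E
```

```text
t 14.1 pos [0.5052 0.0225 0.1376] yaw -15.62 z [ 0. -0. -1.] F [ 0.7  0.2 -1.6] open 0.0335 gf 21.39776587486267 -> shift [-0.0004 -0.0007  0.0161] wz -0.02
side pred egg mid [ 0.5938 -0.0029  0.123 ] [172.3617 219.8384] mouth proj [177.3473 252.4338]
lamp [0.5834, 0.01, 0.0334] 0.82 [179.1546 270.6311]
lamp [0.4671, 0.0139, 0.0297] 0.75 [237.8214 298.0745]
 outline 1607 [179.7604 271.2813] [160 246] [202 294]
 outline 1493 [236.3965 296.0121] [215 272] [259 316]
 outline 395 [220.6405 242.7165] [201 227] [242 258]
top pred egg mid [ 0.5937 -0.0031  0.123 ] [182.2058 176.0265] mouth proj [188.3859 186.1386]
egg [0.5906, -0.0117, 0.146] 0.76 [184.6579 173.0178]
 outline 278 [183.0324 172.8705] [174 164] [192 184]
lamp [0.4649, -0.0067, 0.053] 0.73 [197.0036 250.8176]
lamp [0.5589, -0.0136, 0.1323] 0.71 [188.6219 191.814 ]
lamp [0.592, -0.0246, 0.0497] 0.51 [200.0232 186.855 ]
 outline 704 [199.2372 250.1065] [183 238] [217 263]
 outline 299 [198.8294 188.0234] [189 178] [209 199]
```

View pics/g8.png

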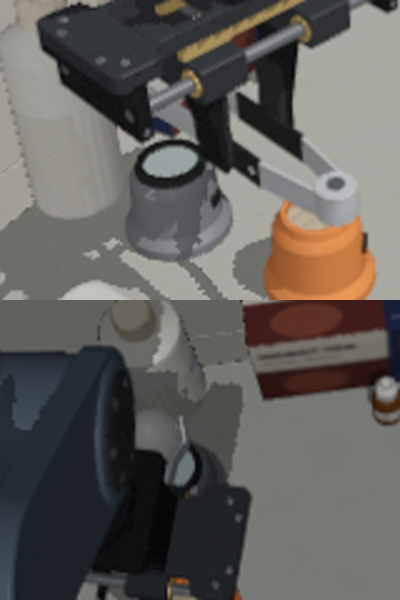

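```bash
python3 - <<'E'
from m import *
S=cap('side');T=cap('top')
def hull(c,X,rings):
    a=np.linspace(0,2*np.pi,60);q=np.array([proj(c,[X[0]+r*np.cos(t),X[1]+r*np.sin(t),z]) for r,z in rings for t in a]);return np.r_[q.min(0),q.max(0)]
egg=[(.0215*np.sin(t),.0985+.028-.028*np.cos(t)) for t in np.linspace(0,3.14,16)]
print('egg bbox top pred',hull(T,[.5938,-.0029],egg),'seen 174 164 192 184')
lamp=[(.036,0),(.024,.058)];b=np.array([159.5,245.5,202.5,294.5])
s=least_squares(lambda x:hull(S,x,lamp)-b,[.59,0],diff_step=1e-3);print('lamp side',s.x,s.fun)
E
```

```text
egg bbox top pred [169.707  163.2343 193.5661 187.4261] seen 174 164 192 184
lamp side [ 0.5926 -0.0005] [-0.1343 -1.0714  0.1376  0.8944]
```

{"api": "play_rows", "payload": {"motion": [[[0.0033,0,0.0067,0,0,0],[0.0067,0,0.0167,0,0,0],[0.0067,0,0.0267,0,0,0],[0.0067,0,0.0367,0,0,0],[0.0067,0,0.0433,0,0,0],[0.0067,0,0.0467,0,0,0],[0.0067,0,0.0467,0,0,0],[0.0067,0,0.0467,0,0,0]]]}}

```text
time_s: 15.37
position: [0.5031, 0.0227, 0.1234]
tcp_rot: [[-0.963, 0.27, -0.0], [0.27, 0.963, 0.0], [0.0, -0.0, -1.0]]
force: [-0.1, 1.4, -1.7]
opening: 0.386
grasp_force: 21.4
```

The egg is within about 3 mm of the lamp axis and about 26 mm above the mouth. I'll let it settle and hand in.

{"api": "play_rows", "payload": {"motion": [[[0,0,0,0,0,0],[0,0,0,0,0,0],[0,0,0,0,0,0],[0,0,0,0,0,0],[0,0,0,0,0,0],[0,0,0,0,0,0]]]}}

```text
time_s: 15.87
position: [0.5031, 0.0227, 0.1236]
tcp_rot: [[-0.963, 0.27, 0.0], [0.27, 0.963, -0.0], [-0.0, -0.0, -1.0]]
force: [0.6, 0.5, -1.1]
opening: 0.388
grasp_force: 21.4
```

```bash
python3 -c "
from rig import bot
print(bot.hand_in())"
```

```text
the job is handed in; nothing more can be done
None
```

I handed the job in at 15.9 s with the tongs still closed on the egg over the grey lamp, about 3 mm off its axis and 27 mm above its mouth by my measurements; hand-in returned no verdict.

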